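Set the carafe chiller and snap its cap on, holding it down

TASK

First turn the chiller's dial until the white line on its bar grip points at the one long tick of the scale. Then pick up the fluted steel snap cap, press it straight down over the carafe's pouring stud until it clicks, and keep pressing after the click until the rubber seal under it is squeezed right down; finish while still holding and pressing the cap there. Leave the dial as set and the other things on the counter where they are.

Things in the scene. Friction and masses are not known exactly. Their poses are not given: they have to be found in the camera images.
- dial (a joint): thermostat dial on top of the chiller, value in rad: 0 to 2.6, growing clockwise seen from above, stiff enough (0.05 N m) to stay where left. The scale round it has eleven ticks 0.26 rad apart (0 to 2.6); ten are 8 mm long, the one at 1.82 rad is 26 mm long and 5 mm wide: that is the setting wanted. It starts between 0.35 and 1.2
- dial_grip (a point): on the dial's axis, 31 mm above the underside of its round foot and 7 mm below the top of its upright black bar grip (46 mm long, 14 mm wide, upright sides 30 mm high). x axis along the bar; the white pointer line is on the -x end. z up. It turns with the dial. Below it the round foot is 48 mm across and 8 mm high, then a steel base 72 mm across and 6 mm high; the chiller's flat top lies 37 mm below this point, 70 mm above the counter
- long_tick (a point): middle of the long tick on the chiller's top, 51 mm from the dial's axis; the pointer must point to it. Axes as the chiller's
- cap_mid (a point): centre (half-way up) of the loose snap cap: plain steel cylinder with fine upright flutes, 44 mm across and 52 mm high, 70 to 120 g, standing mouth down on the counter in one of three spots among a lower, wider flat steel lid and a small cork plug with steel head. z up along its axis; its round mouth is open below: lip 28 mm across inside, cavity 36 mm across and 28 mm deep
- cap_mouth (a point): centre of the cap's open lower end, 26 mm below its centre, z up along its axis
- stud_top (a point): top centre of the carafe's upright steel pouring stud, 25 mm across, 21 mm high above the seal, with a tapered tip 12 mm across; z up. Four sprung steel balls stand 4 mm out of its side, 15 mm below the top. The cap's lip meets the balls when the mouth is about 12 mm below this point; pushing it over them takes about 8 to 10 N, then, some 5 mm lower, the force drops sharply and the balls even pull the cap down by themselves (the click), before the seal is met and pushes back
- seat (a point): centre of the top face of the uncompressed seal round the stud's foot, 21 mm below the stud top, 157 mm above the counter; z up, axes as the chiller's (its front faces -x at yaw 0). The chiller is a fixed metal box 200 by 300 mm, 70 mm high, heavy; the glass carafe is locked in it, 92 mm across at the box's top, its shoulder narrowing to the 42 mm seal, 170 mm from the dial's axis. Fully home, the mouth of the cap is 4 mm below this point
- seal (a joint): how far the rubber seal is squeezed, in m: 0 free, 0.004 fully down (stop). It pushes back with 2 N at first and 10 N when fully down. A clicked cap that is let go rises until it rests on the catch with only about 0.001 squeezed
- cap: the same snap cap; origin at the centre of its mouth
- jarlid: flat steel lid, 72 mm across, 22 mm high with its button; bystander. Origin at the centre of its underside
- plug: cork plug with steel head, 34 mm across, 34 mm high; bystander. Origin at the centre of its underside
- opener: bottle opener with wooden handle, about 165 mm long, 12 mm high, right; bystander. Origin at the centre of its underside
- bowl: white bowl, 120 mm across, 50 mm high, left; bystander. Origin at the centre of its underside
Not all that is in view belongs to the job. Leave any blue or red look-alike of the cap alone.

How it is judged:
By the outcome, as a careful person would: the job done as asked, in the order asked, and still so for the second after the job is handed in, while the arm keeps its last pose, push and grip.
It also fails if it takes over 58 s, if anything falls off the work surface, if the arm or the gripper's body presses on something with over 40 N, if the wrist force passes 120 N, or if a joint passes its speed limit or range.

ROBOT

A 6-joint arm with a two-finger parallel gripper is mounted at the origin on the work surface. World frame = base frame: x ahead of the robot, y to its left, z up, the work surface at z = 0. Lengths are in mm, angles in rad, forces in N, time in s.
With the tool pointing down it reaches from about 325 to 875 mm from the base axis. Payload 4.4 kg.
Tool frame: the origin (TCP) lies at the very end of the fingers, on their centre line; the grasp point (between the pads) lies 19 mm behind it; z points along the fingers, y is the direction in which the jaws open and shut (so a half turn about z gives the same grasp; the last joint's range is limited). The gripper opens to 85 mm and grips with 20 to 120 N. Pads are 22 mm wide; open, the fingers measure 114 mm over their backs; the gripper's body (76 mm by 85 mm) begins 54 mm behind the grasp point. The pads swing forward as they close: fully open they stand 13 mm farther back than shut.
Start: joints at [1.194, 0.207, 1.542, -0, 1.393, -0.15], TCP at [128.744, 560.403, 206.382] pointing down, gripper open.
Joint ranges: [-2.73, 2.73], [-0.86, 2.22], [0.23, 2.46], [-1.11, 4.25], [0.08, 2.63], [-2.82, 2.82]. Speed limits (rad/s): [2.79, 2.79, 3.14, 3.14, 3.14, 3.14].

INTERFACE

Orientations are given as [roll, pitch, yaw] about the fixed x, y, z axes, in that order (R = Rz(yaw) Ry(pitch) Rx(roll)).
In Python, from cell import manip gives the robot as it stands.
- The arm moves only by the shell command python3 -m handwheel 'ROWS' [OPENING]. ROWS is JSON, a list of rows, each a list of 2 entries, a list of its own where there are three numbers: the shift along the world's x, y, z in mm, then the turn, a rotation vector about the world's x, y, z in rad. A call has 1 to 20 rows; each row shifts and turns the commanded pose from where the row before left it; what a row does not reach is not made up. A row lasts 1/12 s, in which the tool goes at most 41.7 mm and 7.16 degrees, less where a joint would pass 70% of its speed; a pose out of reach is approached as far as the arm can. A call is refused whole if a number of a shift passes 41.7 or a number of a turn 0.125, either way. A call with a gripper value outside its range is refused whole. OPENING is the finger opening in mm, from 0 to 85.4, set as the call begins (- or left out, the last holds). The fingers move at their own pace and stop on an object; the grip force is fixed at half the most. Time passes only in rows, so rows that do not move let the fingers close. It gives the time, the measured TCP pose, the force and the opening at its end, in the units of the state.
- manip.read_state(): the state, without advancing time (a new reading comes with each control period).
- manip.camera(name): name is "scene" or "top"; returns a dict with "frame" (480x640x3 uint8, red, green, blue), "z_map" (480x640 float32, mm along the optical axis (not along the pixel's ray), 0 where there is no reading), "vfov" (degrees; the focal length in pixels is half the picture's height over the tangent of half this angle, whatever the lens; pixels are square), "cx", "cy" (the principal point, pixels), "D" ([k1, k2, p1, p2, k3] as OpenCV has them; the pictures are not rectified), "position" and "orientation" of the camera in the world. Camera axes: x right, y up, looking along -z (the intrinsics and any distortion apply to the point x, -y, -z); pixel columns grow to the right and rows downward; lengths in mm; the calibration is good to about 2 mm. A picture is of the moment at which its call begins.
- manip.finish_job(): hands the job in, once; it reports no verdict.
The state is a dict: "t": time; "joints": joint angles; "qd": joint speeds; "tau": joint torques, N m; "position": TCP position; "orientation": TCP orientation; "wrist_force": force on the tool from outside, world axes, zero at the start; "torque": the same for the moment, N m; "opening": finger opening in mm.
Only numpy, scipy, OpenCV 4.12 (cv2) and the standard library are available. Lean on these libraries where they do the work, as an engineer would, in place of code of your own. Each camera call takes 0.05 s, during which the arm holds its last target.

## Working session

There is one attempt and no reset: what is moved stays moved. The work goes in short steps, Python scripts to look and compute and a shell command to move; the robot and the scene stay as the last step left them, time stands still between calls to the robot, and variables do not carry over. Pictures are saved under pics/ and viewed, and the job is handed in when it is done.

```bash
ls; mkdir -p pics; cat > h.py <<'E'
import numpy as np, cv2
from cell import manip
from scipy.spatial.transform import Rotation as R
def cam(n):
    c=manip.camera(n); f=240/np.tan(np.radians(c['vfov'])/2)
    c['K']=np.array([[f,0,c['cx']],[0,f,c['cy']],[0,0,1.]]); c['Dd']=np.array(c['D'],float)
    o=np.array(c['orientation'],float)
    c['R']=R.from_euler('xyz',o).as_matrix() if o.size==3 else None
    c['p']=np.array(c['position'],float); return c
def save(n,im,s=1): cv2.imwrite('pics/'+n,cv2.resize(im[:,:,::-1],None,fx=s,fy=s,interpolation=cv2.INTER_CUBIC))
def ray(c,uv):
    u=cv2.undistortPoints(np.array(uv,float).reshape(-1,1,2),c['K'],c['Dd']).reshape(-1,2)
    return np.c_[u[:,0],-u[:,1],-np.ones(len(u))]@c['R'].T
def plane(c,uv,z):
    d=ray(c,uv); return c['p']+d*((z-c['p'][2])/d[:,2])[:,None]
def depth(c,uv):
    d=ray(c,uv); uv=np.array(uv).reshape(-1,2).astype(int); return c['p']+d*c['z_map'][uv[:,1],uv[:,0]][:,None]
def proj(c,P):
    q=(np.array(P,float).reshape(-1,3)-c['p'])@c['R']; q=q*[1,-1,-1]
    return cv2.projectPoints(q,np.zeros(3),np.zeros(3),c['K'],c['Dd'])[0].reshape(-1,2)
E
python3 - <<'E'
from h import *
for n in ('scene','top'):
    c=cam(n); save(n+'0.png',c['frame']); print(n,c['p'],c['orientation'],c['vfov'],c['cx'],c['cy'],c['D'])
    np.savez(n+'0.npz',**{k:v for k,v in c.items() if k!='Dd'},Dd=c['Dd'])
print(manip.read_state())
E
```

```text
pics
scene [1040.83376823  -84.26160706 1048.59987568] [0.54570093 0.00257516 1.36894352] 48.833431227845935 326.756096852507 235.4141067697484 [0.04669556 0.         0.         0.         0.        ]
top [ 432.08731845   21.62921267 1267.20908013] [ 6.43502608e-02  2.35394187e-04 -1.58485449e+00] 50.93824733439943 312.6568886614462 241.26269628677986 [-0.02761064  0.          0.          0.          0.        ]
{'t': 0.1, 'joints': array([ 1.19444641e+00,  2.07362765e-01,  1.54283887e+00,  1.50069846e-05,
        1.39355341e+00, -1.50478579e-01]), 'qd': array([-0.00133291, -0.00321418, -0.00179477,  0.00191139,  0.00100863,
       -0.00064365]), 'tau': array([ 4.98527443e-04, -3.84088898e+01, -2.92553043e+01, -3.33212683e-04,
        4.80467148e-03,  4.78544325e-05]), 'position': array([128.48435341, 559.67681109, 205.31290792]), 'orientation': array([-3.13945691e+00, -3.38766301e-04,  2.91571829e+00]), 'wrist_force': array([ 0.40083768, -0.84803086,  0.678148  ]), 'torque': array([ 0.00342532, -0.05522778,  0.01122739]), 'opening': 85.33980890194545}
```

View pics/scene0.png

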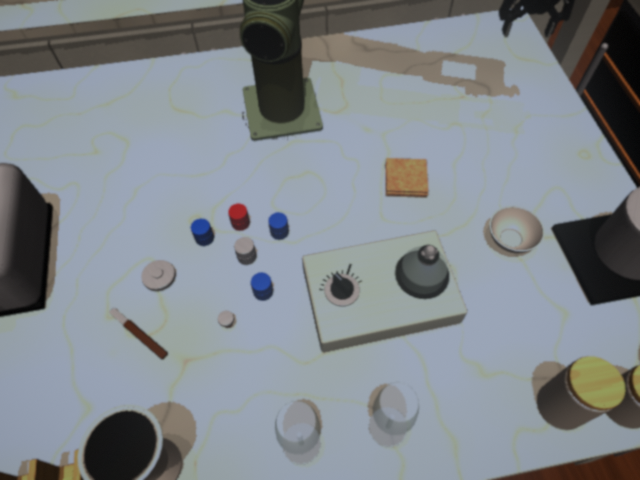

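View pics/top0.png

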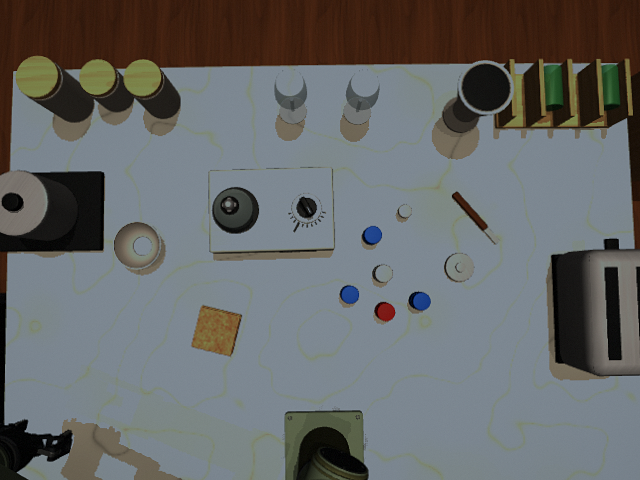

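The scene view shows a steel cap-like cylinder at (245,250), a flat lid at (158,275) and a small plug at (227,319). There are blue look-alikes at (202,231), (278,225) and (261,286), and a red one at (238,216). The dial is at (342,288) and the carafe stud at (429,252). In the top view these are cap (383,273), lid (459,267), plug (405,211), dial (306,208) and stud (230,205). The steel cylinder at (383,273) fits the description, so I'll confirm it in crops.

```bash
python3 - <<'E'
import numpy as np
from h import *
s=dict(np.load('scene0.npz')); t=dict(np.load('top0.npz'))
save('crop1.png',np.vstack([np.hstack([s['frame'][215:335,185:285],s['frame'][240:360,290:390]]),np.hstack([t['frame'][195:315,345:445],t['frame'][150:270,256:356]])]),2.4)
for n,c,l in(('s',s,[(245,243),(227,316),(158,270),(342,288),(429,250),(345,265)]),('t',t,[(383,273),(405,211),(459,267),(306,205),(230,205),(296,228)])):
    print(n);print(np.round(depth(c,l),1))
E
```

```text
s
[[ 427.6 -144.6   47.5]
 [ 585.6 -202.3   35.6]
 [ 443.1 -338.7   24.5]
 [ 603.7   33.3  104.9]
 [ 594.2  201.7  180.1]
 [ 538.8   54.8   73.7]]
t
[[ 431.4 -146.9   56. ]
 [ 583.  -207.7   34.5]
 [ 443.4 -340.9   20.2]
 [ 590.2   35.   114.8]
 [ 583.6  199.4  180.3]
 [ 541.    59.9   75.8]]
```

View pics/crop1.png

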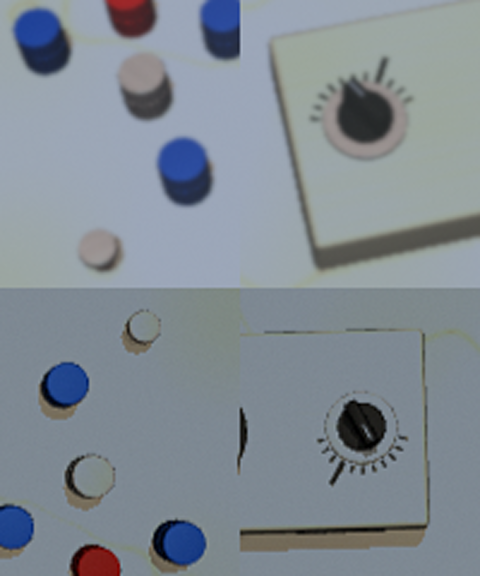

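The crops confirm it. The pale fluted steel cylinder at top (383,273) is taller and narrower than the lid and bigger than the plug, and it is neither blue nor red. The dial's pointer line faces the robot (lower right in the top view), and the long tick is lower left. Next I'll measure accurately.

```bash
python3 - <<'E'
import numpy as np
from h import *
s=dict(np.load('scene0.npz')); t=dict(np.load('top0.npz'))
def zmap(c):
    v,u=np.mgrid[0:480,0:640]; uv=np.c_[u.ravel(),v.ravel()].astype(float)
    P=c['p']+ray(c,uv)*c['z_map'].reshape(-1,1); return P.reshape(480,640,3)
for n,c in(('scene',s),('top',t)):
    P=zmap(c)
    print(n,'counter z',np.median(P[...,2][(P[...,0]>300)&(P[...,0]<500)&(abs(P[...,1])<60)]))
    def m(cx,cy,r,z0,z1): 
        k=(np.hypot(P[...,0]-cx,P[...,1]-cy)<r)&(P[...,2]>z0)&(P[...,2]<z1)
        return k
    for nm,cx,cy,r,z0,z1,zp in(('cap',430,-146,38,46,62,52),('dialtop',592,34,40,104,125,114),('stud',588,200,30,168,195,178),('lid',443,-340,45,8,30,14),('plug',584,-205,30,25,45,34)):
        k=m(cx,cy,r,z0,z1).astype(np.uint8)
        cnts,_=cv2.findContours(k,cv2.RETR_EXTERNAL,cv2.CHAIN_APPROX_NONE)
        if not cnts: print(nm,'none');continue
        q=P[k>0]; cn=max(cnts,key=cv2.contourArea); 
        (x,y),rad=cv2.minEnclosingCircle(cn)
        vv,uu=np.nonzero(k)
        pl=plane(c,np.c_[uu,vv],zp)
        (a,b),(w,h),ang=cv2.minAreaRect(pl[:,:2].astype(np.float32))
        print(nm,len(q),'depth',q.mean(0).round(1),'plane',pl.mean(0).round(1),'rect',np.round([a,b,w,h,ang],1),'px',round(x),round(y))
# chiller top
P=zmap(t); k=((P[...,2]>63)&(P[...,2]<77)&(abs(P[...,0]-580)<160)&(abs(P[...,1]-120)<220)).astype(np.uint8)
cn=max(cv2.findContours(k,cv2.RETR_EXTERNAL,cv2.CHAIN_APPROX_NONE)[0],key=cv2.contourArea)
pl=plane(t,cn.reshape(-1,2),70); print('chiller',cv2.minAreaRect(pl[:,:2].astype(np.float32)))
for n,c,(u,v) in(('s',s,(342,285)),('t',t,(306,210))):
    save('dial_'+n+'.png',c['frame'][v-35:v+35,u-45:u+45],8)
    save('stud_'+n+'.png',c['frame'][(v-35-(30 if n=='s' else 0)):v+35,(u+40 if n=='s' else u-130):(u+130 if n=='s' else u-40)],6)
E
```

```text
scene counter z 0.2957542266718747
cap 283 depth [ 435.8 -148.1   51.6] plane [ 436.1 -148.1   52. ] rect [ 435.8 -148.3   41.3   43.5   82.6] px 244 246
dialtop 176 depth [594.9  34.9 112.9] plane [595.4  34.8 114. ] rect [595.5  34.3  47.5  16.2  29.8] px 342 282
stud 131 depth [592.5 203.3 174.3] plane [594.4 202.1 178. ] rect [594.1 202.1  24.   25.6  47.1] px 429 251
lid 807 depth [ 449.6 -341.3   16.5] plane [ 448.1 -341.9   14. ] rect [ 448.  -341.7   72.8   73.8   87. ] px 158 275
plug 212 depth [ 588.7 -206.1   33.4] plane [ 589.  -206.1   34. ] rect [ 588.8 -205.9   30.5   35.1   84.7] px 225 318
top counter z 1.9435142388015265
cap 250 depth [ 430.6 -148.4   52.4] plane [ 430.6 -148.4   52. ] rect [ 430.2 -148.7   41.    40.9   88.8] px 383 273
dialtop 121 depth [588.8  35.7 113.4] plane [588.7  35.7 114. ] rect [588.6  35.4  44.9  14.3  30. ] px 306 206
stud 106 depth [586.  205.  174.5] plane [585.5 204.4 178. ] rect [585.1 204.2  23.4  23.1  44.6] px 228 204
lid 666 depth [ 443.3 -342.1   16.7] plane [ 443.3 -342.9   14. ] rect [ 443.6 -342.7   70.1   69.9   88.3] px 459 267
plug 148 depth [ 583.5 -206.4   33.4] plane [ 583.4 -206.2   34. ] rect [ 583.1 -206.6   32.2   29.8   89.2] px 404 211
chiller ((587.018310546875, 120.03929901123047), (199.30892944335938, 298.8625793457031), 0.8864107728004456)
```

View pics/dial_t.png

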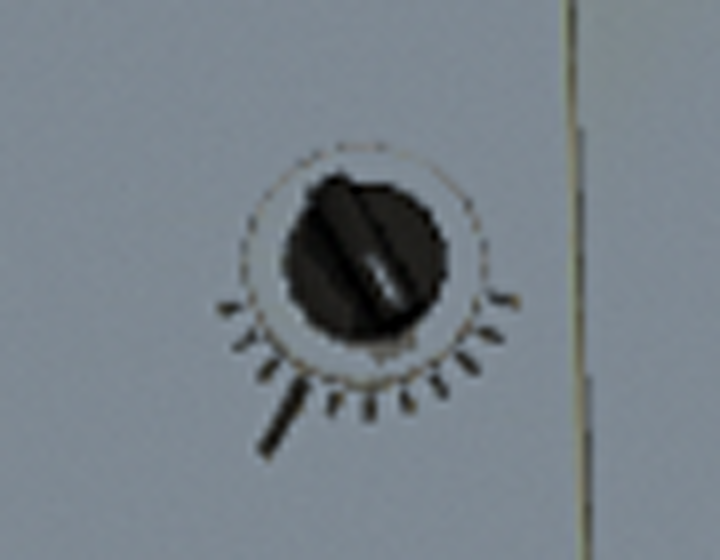

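View pics/dial_s.png

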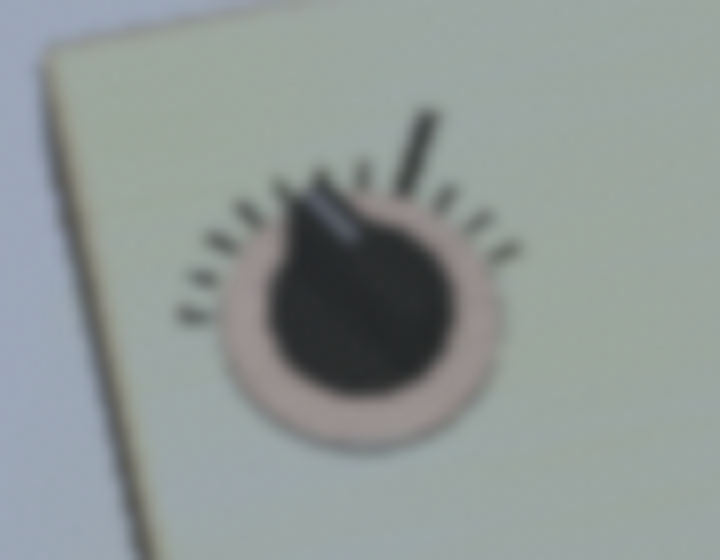

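View pics/stud_t.png

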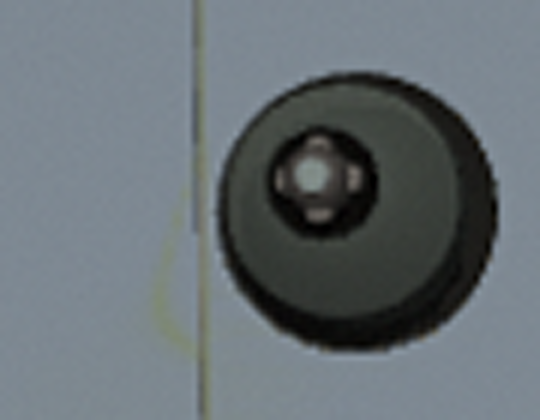

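View pics/stud_s.png

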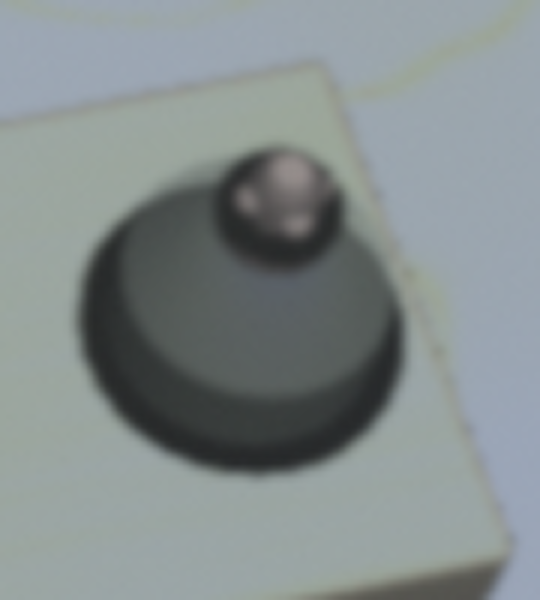

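The top-view crop shows the pointer line at lower right, (385,285) in the crop, and the long tick from (303,385) to (265,455). The two cameras disagree by about 5 mm in x, so I'll calibrate against the gripper later. First I'll fit the tick angles.

```bash
python3 - <<'E'
import numpy as np
from h import *
from scipy.optimize import least_squares
s=dict(np.load('scene0.npz')); t=dict(np.load('top0.npz'))
for n,c,ax0 in(('top',t,(588,35.5)),('scene',s,(594,35))):
    g=c['frame'].astype(int).sum(2)
    v,u=np.mgrid[0:480,0:640]; P=plane(c,np.c_[u.ravel(),v.ravel()],70).reshape(480,640,3)
    d=np.hypot(P[...,0]-ax0[0],P[...,1]-ax0[1])
    reg=(d>39.5)&(d<68)
    base=np.median(g[reg]); k=(reg&(g<base-45)).astype(np.uint8)
    nl,lab,st,ce=cv2.connectedComponentsWithStats(k)
    w=np.clip(base-g,0,None)
    L=[]
    for i in range(1,nl):
        mm=lab==i; q=(P[mm]*w[mm][:,None]).sum(0)/w[mm].sum()
        if st[i,4]>1: L.append((q[0],q[1],st[i,4]))
    L=np.array(L); an=np.degrees(np.arctan2(-(L[:,1]-ax0[1]),-(L[:,0]-ax0[0])));  # + toward -y
    o=np.argsort(-an)
    for i in o: print(n,L[i].round(1),round(an[i],1),round(np.hypot(L[i,0]-ax0[0],L[i,1]-ax0[1]),1))
    lt=L[np.argmax(L[:,2])]
    l=lab==0
    i=[j for j in range(1,nl) if st[j,4]==st[1:,4].max()][0]
    pts=P[lab==i][:,:2]; e,V=np.linalg.eigh(np.cov(pts.T)); print('long tick dir',np.degrees(np.arctan2(V[1,1],V[0,1]))%180, 'mid',lt)
# chiller rect in scene
def zm(c):
    v,u=np.mgrid[0:480,0:640]; return (c['p']+ray(c,np.c_[u.ravel(),v.ravel()])*c['z_map'].reshape(-1,1)).reshape(480,640,3)
P=zm(s);k=((P[...,2]>62)&(P[...,2]<77)&(abs(P[...,0]-585)<130)&(abs(P[...,1]-120)<180)).astype(np.uint8)
k=cv2.morphologyEx(k,cv2.MORPH_OPEN,np.ones((5,5)))
cn=max(cv2.findContours(k,cv2.RETR_EXTERNAL,cv2.CHAIN_APPROX_NONE)[0],key=cv2.contourArea)
print(cv2.minAreaRect(plane(s,cn.reshape(-1,2),70)[:,:2].astype(np.float32)))
save('base.png',s['frame'][60:160,220:350],5)
print(plane(s,[(244,84),(318,79),(322,131),(248,138)],10).round(1))
E
```

```text
top [587.6 -28.9  18. ] 89.6 64.4
top [578.6  -7.1   6. ] 77.6 43.7
top [568.3  -2.1   6. ] 62.3 42.5
top [559.4   4.4   6. ] 47.4 42.2
top [552.1  13.1   5. ] 32.0 42.4
top [547.6  23.    5. ] 17.2 42.3
top [546.2  34.7   6. ] 1.2 41.8
top [547.2  45.4   5. ] -13.7 41.9
top [543.9  60.3  29. ] -29.4 50.6
top [558.2  65.2   6. ] -44.9 42.1
top [566.4  72.6   3. ] -59.8 43.0
top [577.2  76.4   5. ] -75.2 42.3
long tick dir 150.71204122637332 mid [543.92470756  60.29370497  29.        ]
scene [595.4 -29.3  65. ] 91.2 64.3
scene [580.9  -5.7  12. ] 72.2 42.7
scene [570.8  -0.8  10. ] 57.0 42.7
scene [553.9  25.8  72. ] 12.9 41.1
scene [549.6  60.8  68. ] -30.1 51.4
scene [569.7  71.7  12. ] -56.5 44.1
scene [579.6  76.1  13. ] -70.7 43.5
long tick dir 105.38989793465296 mid [553.92156823  25.83445392  72.        ]
((593.51708984375, 119.5614013671875), (200.1819610595703, 299.9241027832031), 0.7938598394393921)
[[-104.1  -86.5   10. ]
 [ -82.3  117.9   10. ]
 [ 108.    91.2   10. ]
 [  93.1 -100.6   10. ]]
```

View pics/base.png

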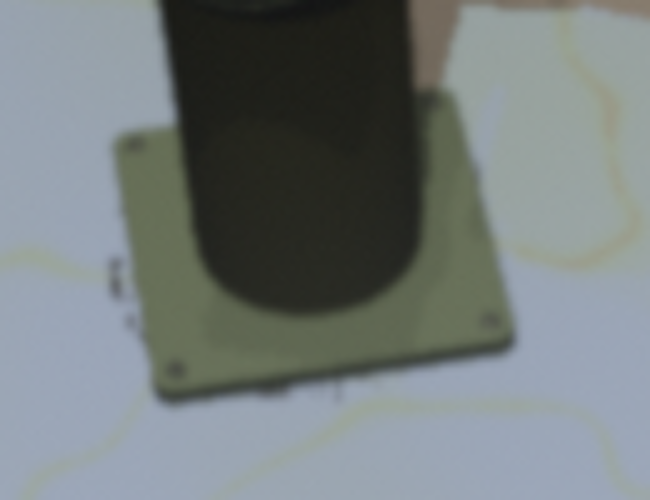

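```bash
python3 -m handwheel '[[[24,-27,0],[0,0,0.04]],[[24,-27,0],[0,0,0.04]],[[24,-27,0],[0,0,0.04]],[[24,-27,0],[0,0,0.04]],[[24,-27,0],[0,0,0.04]],[[24,-27,0],[0,0,0.04]],[[24,-27,0],[0,0,0.04]],[[24,-27,0],[0,0,0.04]],[[24,-27,0],[0,0,0.04]],[[24,-27,0],[0,0,0.04]],[[24,-27,0],[0,0,0.04]],[[24,-27,0],[0,0,0.04]],[[24,-27,0],[0,0,0.04]],[[24,-27,0],[0,0,0.04]],[[24,-27,0],[0,0,0.04]],[[24,-27,0],[0,0,0.04]],[[24,-27,0],[0,0,0.04]],[[24,-27,0],[0,0,0.04]],[[24,-27,0],[0,0,0.03]]]' 60
python3 -m handwheel '[[[0,0,-25],[0,0,0]],[[0,0,-25],[0,0,0]],[[0,0,0],[0,0,0]],[[0,0,0],[0,0,0]]]'
python3 - <<'E'
from h import *
st=manip.read_state(); print(st['position'],st['orientation'],st['opening'])
for n in('scene','top'):
    c=cam(n); u,v=proj(c,[[588,35,150]])[0].astype(int); save(n+'1.png',c['frame'][v-60:v+60,u-80:u+80],5)
    print(n,u,v,proj(c,[st['position']]))
    np.savez(n+'1.npz',**c)
E
```

```text
t: 1.68
position: [585.3, 45.9, 205.7]
orientation: [3.141, -0.001, -2.616]
wrist_force: [0.5, 0.4, 0.1]
opening: 59.9
t: 2.02
position: [582.7, 47.4, 154.1]
orientation: [3.138, -0.005, -2.618]
wrist_force: [-0.3, 0.9, 1.0]
opening: 60.2
[582.66879398  47.42128185 154.07342154] [ 3.13834011 -0.00479102 -2.61760879] 60.1656639970885
scene 341 270 [[347.38973079 265.73675141]]
top 305 203 [[300.22757958 206.05262108]]
```

View pics/scene1.png

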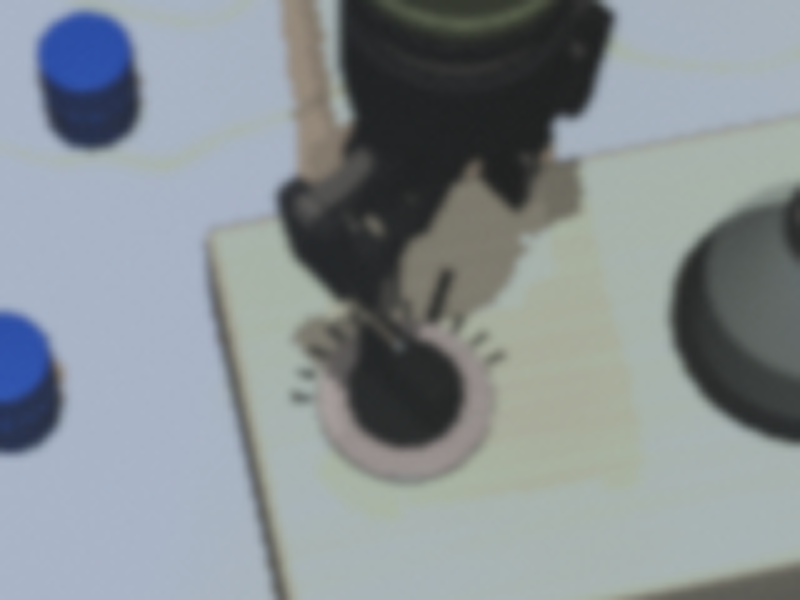

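View pics/top1.png

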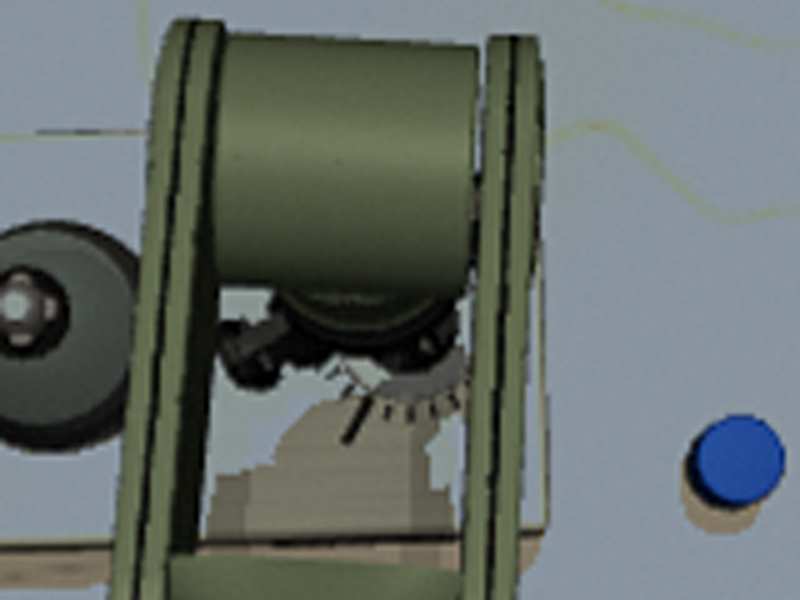

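```bash
python3 - <<'E'
import numpy as np
from h import *
st=manip.read_state(); p=st['position']; Rt=R.from_euler('xyz',st['orientation']).as_matrix()
for n in('scene','top'):
    c=dict(np.load(n+'1.npz')); uc,vc=proj(c,[[588,35,150]])[0].astype(int)
    q=[Rt@np.array(a,float)+p for a in([0,30,0],[0,-30,0],[11,30,0],[-11,30,0],[11,-30,0],[-11,-30,0],[0,57,-40],[0,-57,-40])]
    print(n,((proj(c,q)-[uc-80,vc-60])*5).round())
    v,u=np.mgrid[0:480,0:640]; P=c['p']+ray(c,np.c_[u.ravel(),v.ravel()])*c['z_map'].reshape(-1,1)
    L=(P-p)@Rt   # tool coords
    dark=c['frame'].reshape(-1,3).sum(1)<150
    for sgn in(1,-1):
        k=(L[:,2]>-90)&(L[:,2]<15)&(abs(L[:,0])<30)&(sgn*L[:,1]>15)&(sgn*L[:,1]<75)
        if k.sum()<5: print('few');continue
        for z0 in range(-90,15,15):
            kk=k&(L[:,2]>=z0)&(L[:,2]<z0+15)
            if kk.sum()>4: print(n,sgn,z0,kk.sum(),'x',np.percentile(L[kk,0],[2,50,98]).round(1),'y',np.percentile(L[kk,1],[2,50,98]).round(1))
E
```

```text
scene [[492. 234.]
 [376. 327.]
 [472. 216.]
 [511. 253.]
 [357. 308.]
 [396. 347.]
 [549. 141.]
 [322. 321.]]
scene 1 -90 41 x [-12.5 -10.4  -3.4] y [35.3 52.7 63.3]
scene 1 -75 34 x [-12.4  -7.4  -1.1] y [29.9 33.4 52.5]
scene 1 -60 40 x [-10.6  -4.2   6.7] y [29.6 31.5 43.9]
scene 1 -45 44 x [-10.8  -2.9  10.3] y [29.8 31.1 43.7]
scene 1 -30 5 x [-3.1  1.5  8.8] y [30.6 31.3 32.4]
scene -1 -90 107 x [-12.5  -6.4  10.2] y [-61.6 -42.1 -30.1]
scene -1 -75 34 x [-11.6  -9.7   9.1] y [-59.8 -38.6 -30. ]
scene -1 -60 26 x [-10.4  -7.1  -2.5] y [-43.4 -36.2 -30.3]
scene -1 -45 29 x [-10.1  -7.   -0.3] y [-42.6 -35.9 -30.1]
top [[317. 343.]
 [433. 274.]
 [330. 364.]
 [304. 322.]
 [446. 295.]
 [421. 253.]
 [258. 364.]
 [487. 228.]]
top 1 -90 42 x [ 2.4  9.2 15.1] y [38.  45.  61.1]
top -1 -90 8 x [ 1.5  7.3 14.4] y [-46.9 -43.4 -39.2]
```

The gripper's pads seen by the scene camera land within about 1 mm of the expected tool-frame positions, so I trust that camera; the top view is about 6 mm off in x. My estimates in mm are dial axis (594.3, 35), cap (436, -148.4) and stud (592, 204.5).

```bash
python3 -m handwheel '[[[10,-12,0],[0,0,0]],[[0,0,0],[0,0,0]],[[0,0,-20],[0,0,0]],[[0,0,-20],[0,0,0]],[[0,0,-15],[0,0,0]],[[0,0,-8],[0,0,0]],[[0,0,0],[0,0,0]],[[0,0,0],[0,0,0]],[[0,0,0],[0,0,0]]]'
```

```text
t: 2.87
position: [596.1, 35.3, 95.1]
orientation: [-3.14, 0.002, -2.617]
wrist_force: [-0.5, -0.3, -0.4]
opening: 60.1
```

```bash
python3 -m handwheel '[[[0,0,-3],[0,0,0]],[[0,0,0],[0,0,0]]]'; python3 -m handwheel '[[[0,0,0],[0,0,0]],[[0,0,0],[0,0,0]],[[0,0,0],[0,0,0]],[[0,0,0],[0,0,0]],[[0,0,0],[0,0,0]],[[0,0,0],[0,0,0]],[[0,0,0],[0,0,0]],[[0,0,0],[0,0,0]],[[0,0,0],[0,0,0]],[[0,0,0],[0,0,0]]]' 0
python3 -c "
from h import *
for i in range(4):
  s=manip.read_state();print(s['position'],s['orientation'],s['wrist_force'],s['torque'],s['opening'])
c=cam('scene');save('s2.png',c['frame'][210:330,260:420],5)"
```

```text
t: 3.03
position: [595.4, 35.4, 91.2]
orientation: [-3.141, 0.001, -2.617]
wrist_force: [-0.5, -0.5, 0.3]
opening: 59.9
t: 3.87
position: [594.7, 35.4, 90.3]
orientation: [3.142, -0.0, -2.617]
wrist_force: [-1.0, 0.4, 0.4]
opening: -0.2
[594.72004114  35.42117682  90.31967037] [ 3.14151052e+00 -7.17097289e-05 -2.61740444e+00] [-0.96671098  0.43597674  0.36168452] [-0.0107772   0.02490246  0.04494421] -0.16545180888173877
[594.72004114  35.42117682  90.31967037] [ 3.14151052e+00 -7.17097289e-05 -2.61740444e+00] [-0.96671098  0.43597674  0.36168452] [-0.0107772   0.02490246  0.04494421] -0.16545180888173877
[594.72004114  35.42117682  90.31967037] [ 3.14151052e+00 -7.17097289e-05 -2.61740444e+00] [-0.96671098  0.43597674  0.36168452] [-0.0107772   0.02490246  0.04494421] -0.16545180888173877
[594.72004114  35.42117682  90.31967037] [ 3.14151052e+00 -7.17097289e-05 -2.61740444e+00] [-0.96671098  0.43597674  0.36168452] [-0.0107772   0.02490246  0.04494421] -0.16545180888173877
```

View pics/s2.png

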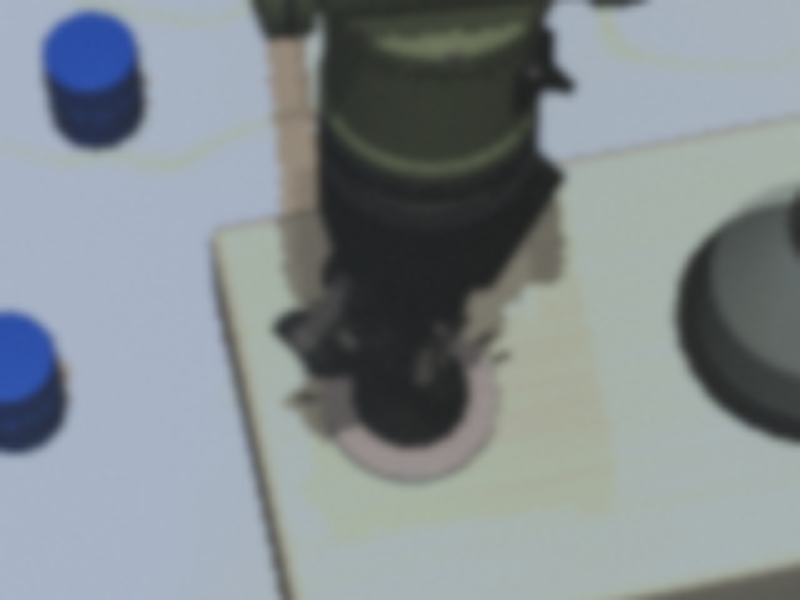

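```bash
python3 - <<'E'
import numpy as np
from h import *
st=manip.read_state(); p=st['position']
c=cam('scene'); np.savez('scene2.npz',**c)
save('s2b.png',np.clip(c['frame'][250:310,310:385].astype(float)*2,0,255).astype(np.uint8),10)
print('tcp px',((proj(c,[p,p+[0,0,19]])-[310,250])*10).round(), ((proj(c,[[594.5,35,114]])-[310,250])*10).round())
v,u=np.mgrid[0:480,0:640]; P=(c['p']+ray(c,np.c_[u.ravel(),v.ravel()])*c['z_map'].reshape(-1,1)).reshape(480,640,3)
for v in range(268,304,3): print(v,[tuple(P[v,u].round().astype(int)) for u in range(330,360,4)])
E
```

```text
tcp px [[319. 370.]
 [321. 328.]] [[319. 317.]]
268 [(np.int64(620), np.int64(5), np.int64(231)), (np.int64(622), np.int64(12), np.int64(231)), (np.int64(618), np.int64(20), np.int64(220)), (np.int64(618), np.int64(28), np.int64(219)), (np.int64(619), np.int64(35), np.int64(218)), (np.int64(605), np.int64(46), np.int64(186)), (np.int64(604), np.int64(54), np.int64(183)), (np.int64(548), np.int64(81), np.int64(68))]
271 [(np.int64(624), np.int64(5), np.int64(227)), (np.int64(620), np.int64(13), np.int64(216)), (np.int64(616), np.int64(21), np.int64(206)), (np.int64(618), np.int64(28), np.int64(207)), (np.int64(616), np.int64(36), np.int64(199)), (np.int64(602), np.int64(48), np.int64(168)), (np.int64(554), np.int64(71), np.int64(69)), (np.int64(556), np.int64(79), np.int64(70))]
274 [(np.int64(603), np.int64(9), np.int64(173)), (np.int64(603), np.int64(17), np.int64(171)), (np.int64(603), np.int64(24), np.int64(168)), (np.int64(616), np.int64(29), np.int64(190)), (np.int64(614), np.int64(37), np.int64(184)), (np.int64(605), np.int64(47), np.int64(162)), (np.int64(560), np.int64(69), n
[... 2661 characters left out ...]
64(9), np.int64(77)), (np.int64(610), np.int64(16), np.int64(79)), (np.int64(613), np.int64(24), np.int64(83)), (np.int64(617), np.int64(31), np.int64(87)), (np.int64(615), np.int64(39), np.int64(80)), (np.int64(614), np.int64(48), np.int64(73)), (np.int64(616), np.int64(56), np.int64(74)), (np.int64(616), np.int64(64), np.int64(71))]
301 [(np.int64(613), np.int64(7), np.int64(75)), (np.int64(615), np.int64(15), np.int64(76)), (np.int64(617), np.int64(23), np.int64(78)), (np.int64(619), np.int64(31), np.int64(77)), (np.int64(620), np.int64(38), np.int64(77)), (np.int64(622), np.int64(46), np.int64(77)), (np.int64(622), np.int64(55), np.int64(73)), (np.int64(621), np.int64(63), np.int64(68))]
```

View pics/s2b.png

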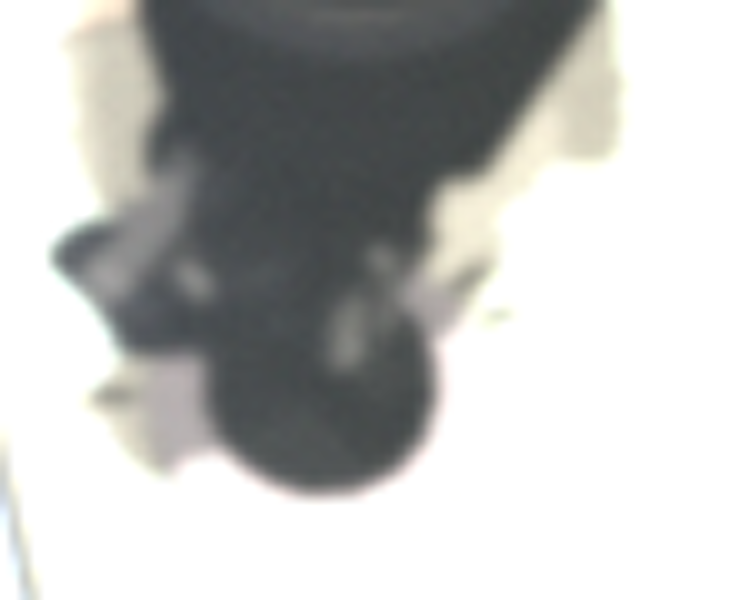

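The opening reads 0 although the 14 mm bar should be between the pads, yet the bar's far end is still in place at (612,46,114). The picture is ambiguous, so I'll turn a little and watch the torque and the visible bar end.

```bash
python3 -m handwheel '[[[0,0,0],[0,0,-0.08]],[[0,0,0],[0,0,-0.08]],[[0,0,0],[0,0,-0.08]],[[0,0,0],[0,0,0]]]'
python3 - <<'E'
import numpy as np
from h import *
st=manip.read_state(); p=st['position']; print(st['orientation'],st['wrist_force'],st['torque'],st['opening'])
c=cam('scene'); np.savez('scene3.npz',**c)
save('s3b.png',np.clip(c['frame'][250:310,310:385].astype(float)*2,0,255).astype(np.uint8),10)
E
```

```text
t: 4.3
position: [594.7, 35.4, 90.3]
orientation: [3.142, -0.0, -2.859]
wrist_force: [0.6, -0.7, 0.6]
opening: 0.1
[ 3.14157493e+00 -5.95742057e-05 -2.85861737e+00] [ 0.62770164 -0.67720651  0.58686179] [-0.0258865   0.00726683 -0.01444306] 0.07572778121758006
```

View pics/s3b.png

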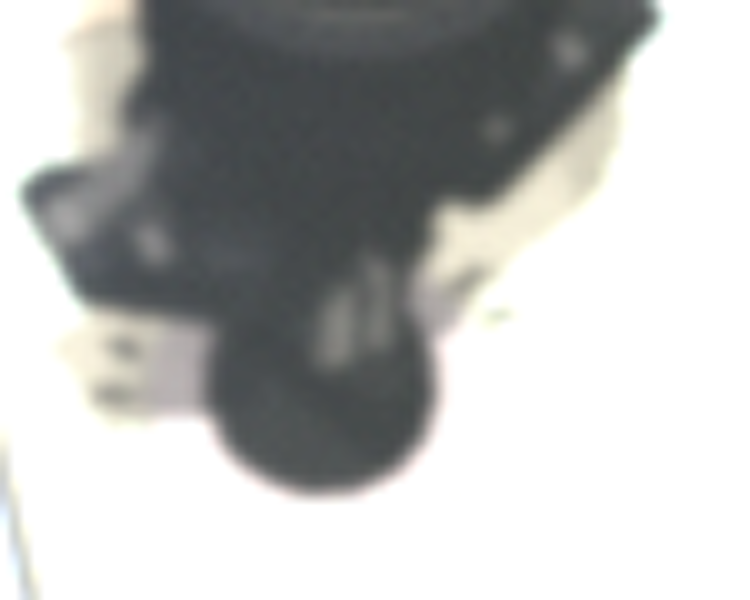

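```bash
python3 - <<'E'
import numpy as np
from h import *
np.set_printoptions(linewidth=200)
a=dict(np.load('scene0.npz'));b=dict(np.load('scene3.npz'))
print(a['p'],b['p'],a['orientation'],b['orientation'])
def P_(c):
    v,u=np.mgrid[0:480,0:640]; return (c['p']+ray(c,np.c_[u.ravel(),v.ravel()])*c['z_map'].reshape(-1,1)).reshape(480,640,3)
A=P_(a);B=P_(b)
for v in range(276,300,2):
    print(v,' '.join('%d/%d'%(A[v,u,2],B[v,u,2]) for u in range(326,360,2)))
save('cmp.png',np.hstack([np.clip(x['frame'][255:305,315:375].astype(float)*2.5,0,255).astype(np.uint8) for x in(a,b)]),6.5)
E
```

```text
[1040.83376823  -84.26160706 1048.59987568] [1040.83376823  -84.26160706 1048.59987568] [0.54570093 0.00257516 1.36894352] [0.54570093 0.00257516 1.36894352]
276 67/199 73/188 68/183 74/173 115/170 112/165 114/168 114/185 77/167 76/169 76/151 76/155 78/138 73/67 70/67 69/69 68/66
278 71/190 65/1048 77/182 73/182 114/174 116/168 115/156 113/163 113/161 82/153 82/151 77/147 74/133 79/76 72/68 72/70 69/67
280 71/185 75/179 76/174 92/173 101/169 110/163 115/148 118/143 113/143 115/141 85/141 86/138 75/75 77/77 73/78 67/70 68/65
282 73/1048 77/76 73/169 80/164 95/95 104/103 111/135 114/135 116/139 113/133 115/131 81/128 83/80 77/75 78/76 77/73 74/73
284 77/75 73/72 76/75 84/84 82/84 94/92 102/131 112/124 113/127 1048/128 114/124 118/114 86/83 84/83 76/75 73/75 70/73
286 75/72 76/76 82/82 83/82 84/86 86/81 92/92 102/101 109/121 114/112 116/114 115/115 115/112 86/85 77/74 76/76 74/76
288 76/74 73/77 84/82 84/83 84/85 84/85 84/84 97/95 104/103 109/113 111/115 116/113 111/115 85/83 76/78 76/74 76/76
290 76/76 74/76 82/82 85/81 82/81 81/82 83/83 84/1048 95/95 105/100 110/112 112/113 106/101 85/82 76/74 77/76 76/73
292 74/77 74/72 76/77 86/81 80/85 82/84 84/82 79/84 87/83 94/95 103/103 104/102 94/93 82/82 70/75 79/75 76/69
294 73/79 78/74 75/71 82/80 85/85 84/84 84/82 86/86 82/84 85/88 95/92 92/94 82/87 77/75 77/74 77/77 78/75
296 76/75 74/74 77/77 75/75 81/81 82/88 91/84 83/81 83/86 85/83 83/86 85/80 78/76 75/74 77/77 73/77 71/67
298 71/71 74/77 76/74 76/73 75/77 77/77 80/80 81/84 85/85 84/82 84/81 76/77 76/76 75/76 75/76 75/77 67/71
```

View pics/cmp.png

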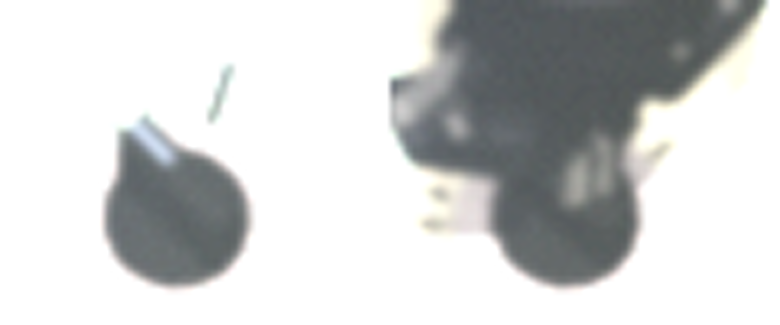

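The bar did not move. The depth map shows the closed fingertips hovering at z≈121–124, just above the bar top (114), although the TCP reads 90, so the real tips are about 30 mm above the reported TCP. I'll turn back and find the offset by touching the bar top gently.

```bash
python3 -m handwheel '[[[0,0,0],[0,0,0.08]],[[0,0,0],[0,0,0.08]],[[0,0,0],[0,0,0.08]],[[0,0,-3],[0,0,0]],[[0,0,0],[0,0,0]]]';  python3 -m handwheel '[[[0,0,-1.5],[0,0,0]],[[0,0,0],[0,0,0]]]';python3 -m handwheel '[[[0,0,-1],[0,0,0]],[[0,0,0],[0,0,0]]]'
```

```text
t: 4.77
position: [595.5, 35.3, 89.1]
orientation: [-3.141, 0.001, -2.618]
wrist_force: [-2.6, -0.3, 7.8]
opening: -0.1
t: 4.93
position: [595.6, 35.4, 89.0]
orientation: [-3.14, 0.001, -2.618]
wrist_force: [-5.6, -0.6, 13.7]
opening: 0.2
t: 5.1
position: [595.7, 35.3, 89.0]
orientation: [-3.14, 0.001, -2.618]
wrist_force: [-7.1, 0.5, 18.0]
opening: -0.2
```

Contact comes at a reported z≈89 for a bar top at 114 mm, so the real fingertip is about 25 mm above the reported z. Back up, open, and descend using that offset.

```bash
python3 -m handwheel '[[[0,0,20],[0,0,0]],[[0,0,20],[0,0,0]],[[0,0,0],[0,0,0]],[[0,0,0],[0,0,0]],[[0,0,0],[0,0,0]],[[0,0,0],[0,0,0]],[[0,0,0],[0,0,0]],[[0,0,0],[0,0,0]]]' 50;  python3 -m handwheel '[[[0,0,-20],[0,0,0]],[[0,0,-20],[0,0,0]],[[0,0,-10],[0,0,0]],[[0,0,0],[0,0,0]],[[0,0,0],[0,0,0]]]';
```

```text
t: 5.77
position: [593.9, 35.5, 123.6]
orientation: [3.14, -0.002, -2.617]
wrist_force: [0.4, -0.2, -0.5]
opening: 50.2
t: 6.18
position: [594.0, 35.4, 74.0]
orientation: [3.14, -0.002, -2.617]
wrist_force: [-0.1, 1.0, -1.5]
opening: 50.2
```

```bash
python3 -m handwheel '[[[0,0,-5],[0,0,0]],[[0,0,-5],[0,0,0]],[[0,0,0],[0,0,0]]]';python3 -m handwheel '[[[0,0,0],[0,0,0]],[[0,0,0],[0,0,0]],[[0,0,0],[0,0,0]],[[0,0,0],[0,0,0]],[[0,0,0],[0,0,0]],[[0,0,0],[0,0,0]],[[0,0,0],[0,0,0]]]' 0
python3 -c "
from h import *
s=manip.read_state();print(s['position'],s['orientation'],s['wrist_force'],s['torque'],s['opening'])
c=cam('scene');save('s4.png',np.clip(c['frame'][250:310,310:385].astype(float)*2,0,255).astype(np.uint8),10)"
```

```text
t: 6.43
position: [594.7, 35.4, 64.7]
orientation: [3.141, -0.0, -2.617]
wrist_force: [-1.2, 0.4, 0.3]
opening: 50.3
t: 7.02
position: [594.5, 36.4, 65.6]
orientation: [3.14, 0.0, -2.617]
wrist_force: [-2.7, 4.7, 6.2]
opening: 12.6
[594.54036245  36.38065928  65.59326588] [ 3.14025530e+00  4.51931043e-04 -2.61724901e+00] [-2.66751084  4.69515425  6.24341604] [ 0.59707844  0.51439488 -0.07592171] 12.587704274886265
```

Gripped now, at an opening of 12.6. I'll relieve the side load and then turn clockwise by 1.034 rad.

```bash
python3 -m handwheel '[[[-0.5,1,2],[0,0,0]],[[0,0,0],[0,0,0]]]'; python3 -m handwheel '[[[0,0,0],[0,0,-0.1]],[[0,0,0],[0,0,-0.1]],[[0,0,0],[0,0,-0.1]],[[0,0,0],[0,0,-0.1]],[[0,0,0],[0,0,-0.1]],[[0,0,0],[0,0,0]]]'; python3 -m handwheel '[[[0,0,0],[0,0,-0.1]],[[0,0,0],[0,0,-0.1]],[[0,0,0],[0,0,-0.1]],[[0,0,0],[0,0,-0.1]],[[0,0,0],[0,0,-0.1]],[[0,0,0],[0,0,-0.034]],[[0,0,0],[0,0,0]],[[0,0,0],[0,0,0]]]'
```

```text
t: 7.23
position: [594.4, 36.4, 65.7]
orientation: [-3.141, 0.001, -2.617]
wrist_force: [3.1, 2.5, -6.8]
opening: 12.8
t: 7.73
position: [594.8, 34.8, 65.7]
orientation: [-3.139, 0.001, -3.119]
wrist_force: [5.1, -2.8, -10.0]
opening: 12.9
t: 8.4
position: [594.4, 33.2, 65.7]
orientation: [-3.137, 0.002, 2.634]
wrist_force: [3.9, -6.6, -9.0]
opening: 12.6
```

The grip dragged the TCP along with the dial. That puts the dial axis at about (591.6, 34.8) in robot coordinates, so the scene camera is about +2.7 mm off in x. Next: release, rise and look.

```bash
python3 -m handwheel '[[[0,0,0],[0,0,0]],[[0,0,0],[0,0,0]],[[0,0,0],[0,0,0]],[[0,0,0],[0,0,0]],[[0,0,0],[0,0,0]]]' 60; python3 -m handwheel '[[[0,0,20],[0,0,0]],[[0,0,30],[0,0,0]],[[0,0,30],[0,0,0]],[[-25,-25,20],[0,0,0]],[[-25,-25,0],[0,0,0]],[[-25,-25,0],[0,0,0]],[[-20,-30,0],[0,0,0]],[[-20,-30,0],[0,0,0]],[[-20,-30,0],[0,0,0]],[[0,0,0],[0,0,0]],[[0,0,0],[0,0,0]]]' 80
python3 - <<'E'
from h import *
for n in('scene','top'):
    c=cam(n); np.savez(n+'5.npz',**c)
    u,v=(342,285) if n=='scene' else (306,210)
    save('d5_'+n+'.png',np.clip(c['frame'][v-35:v+35,u-45:u+45].astype(float)*1.5,0,255).astype(np.uint8),8)
save('s5.png',dict(np.load('scene5.npz'))['frame'])
E
```

```text
t: 8.82
position: [594.5, 36.6, 67.5]
orientation: [3.141, 0.001, 2.633]
wrist_force: [-0.3, 0.2, -0.5]
opening: 60.2
t: 9.73
position: [458.7, -129.7, 167.4]
orientation: [3.141, 0.001, 2.628]
wrist_force: [0.3, 0.2, 0.6]
opening: 79.9
```

View pics/d5_scene.png

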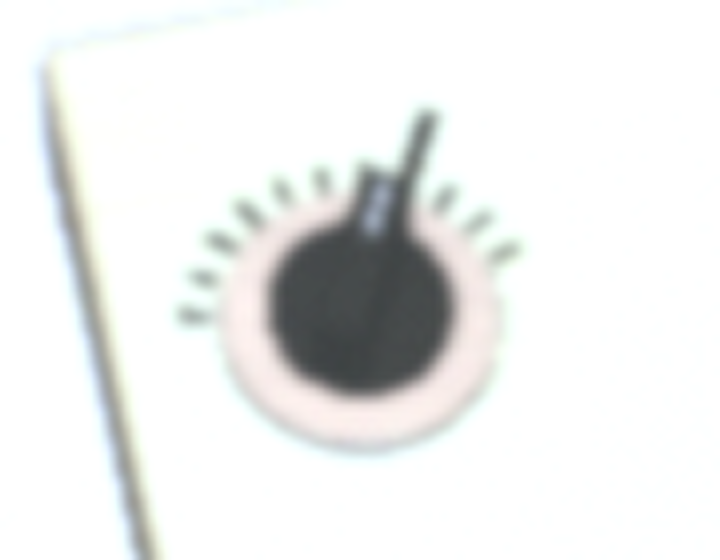

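View pics/d5_top.png

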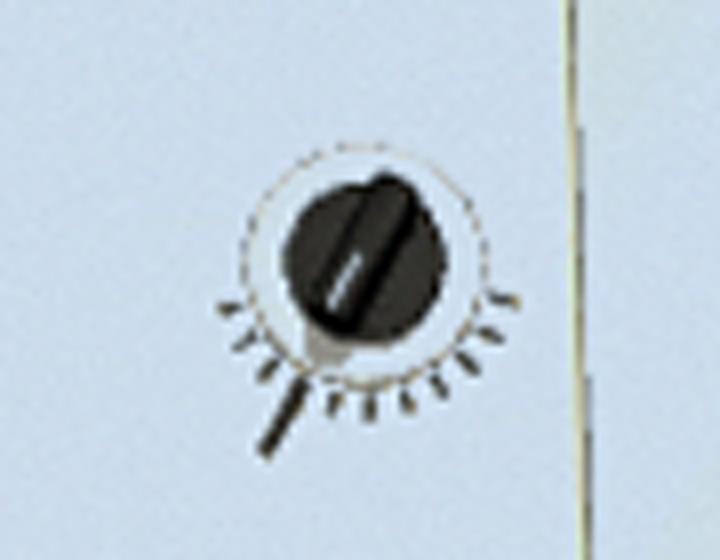

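View pics/s5.png

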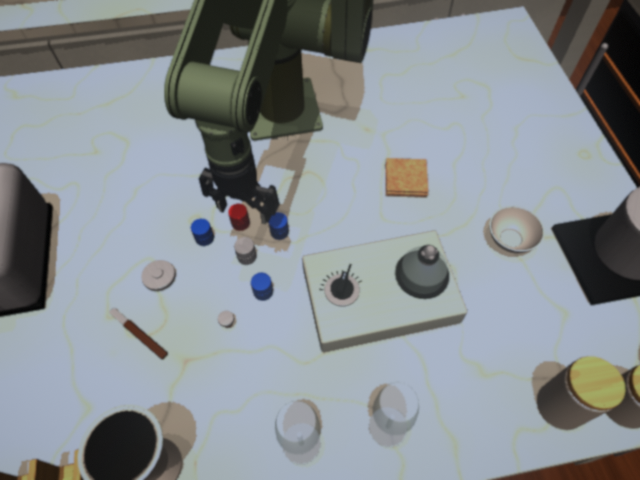

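The top view shows the white line at crop (330,308)→(358,255), nearly parallel to the long tick at (265,455)→(303,385). I'll quantify that with the bar's rectangle, and measure the neighbours of the cap.

```bash
python3 - <<'E'
import numpy as np
from h import *
for n in('top','scene'):
    c=dict(np.load(n+'5.npz')); v,u=np.mgrid[0:480,0:640]; uv=np.c_[u.ravel(),v.ravel()]
    P=(c['p']+ray(c,uv)*c['z_map'].reshape(-1,1))
    k=(np.hypot(P[:,0]-591,P[:,1]-35)<40)&(P[:,2]>104)&(P[:,2]<125)
    pl=plane(c,uv[k],114); e,V=np.linalg.eigh(np.cov(pl[:,:2].T))
    print(n,'bar rect',cv2.minAreaRect(pl[:,:2].astype(np.float32)),'pca',np.degrees(np.arctan2(V[1,1],V[0,1]))%180)
    # white line centroid
    g=c['frame'].reshape(-1,3).sum(1).astype(float)
    ax=pl.mean(0); 
    d=np.hypot(*(plane(c,uv,114)[:,:2]-ax[:2]).T)
    kk=(d<22); q=plane(c,uv[kk],114); th=np.percentile(g[kk],80)
    # long tick
    Q=plane(c,uv,70); dd=Q[:,:2]-ax[:2]; r=np.hypot(*dd.T); an=np.degrees(np.arctan2(dd[:,1],dd[:,0]))%360
    m=(r>48)&(r<66)&(abs(an-151)<10); w=np.clip(np.median(g[m])-25-g[m],0,None)
    cen=(Q[m]*w[:,None]).sum(0)/w.sum(); print('axis',ax,'outer tick centroid',cen,'angle',np.degrees(np.arctan2(cen[1]-ax[1],cen[0]-ax[0])), 'dev of mask r',(w>0).sum())
    # coloured neighbours
    hsv=cv2.cvtColor(c['frame'],cv2.COLOR_RGB2HSV)
    for nm,lo,hi in(('blue',(105,120,40),(130,255,255)),('red',(0,150,60),(6,255,255)),('red2',(172,150,60),(180,255,255))):
        kk=(cv2.inRange(hsv,lo,hi)>0).ravel()&(P[:,2]>44)&(P[:,2]<60)
        nl,lab,st,ce=cv2.connectedComponentsWithStats(kk.reshape(480,640).astype(np.uint8))
        for i in range(1,nl):
            if st[i,4]>40: print(nm,plane(c,[ce[i]],52).round(1),st[i,4])
    k=(np.hypot(P[:,0]-434,P[:,1]+148)<38)&(P[:,2]>46)&(P[:,2]<62); print('cap',plane(c,uv[k],52).mean(0), k.sum())
    st=manip.read_state(); print(proj(c,[st['position'],st['position']+[0,0,25]]))
E
```

```text
top bar rect ((588.2700805664062, 35.42999267578125), (14.359493255615234, 45.83988571166992), 60.325016021728516) pca 150.8140240052645
axis [588.51219495  35.13371956 114.        ] outer tick centroid [539.88855085  62.6278271   70.        ] angle 150.5141292384393 dev of mask r 18
blue [[ 527.3 -121.    52. ]] 186
blue [[384.2 -60.1  52. ]] 161
blue [[ 367.7 -224.8   52. ]] 62
red [[ 338.7 -152.1   52. ]] 242
cap [ 417.07254778 -145.33120729   52.        ] 61
[[381.20579472 260.05485873]
 [382.7928818  259.73733242]]
scene bar rect ((594.9544677734375, 34.79441833496094), (14.38152027130127, 47.91094207763672), 61.12602996826172) pca 152.05904562452343
axis [594.98753007  34.49995826 114.        ] outer tick centroid [545.52893518  61.11741395  70.        ] angle 151.71190442529954 dev of mask r 30
blue [[388.3 -65.5  52. ]] 234
blue [[ 369.2 -236.8   52. ]] 263
blue [[ 531.3 -124.1   52. ]] 303
red [[ 345.4 -149.5   52. ]] 146
cap [ 436.40577947 -148.41235692   52.        ] 286
[[247.07965324 224.55419236]
 [245.37599259 217.61479962]]
```

The dial is within about 0.4° of the tick in both views. The cap is at roughly (433.2, -148.4), the mean of both views; the nearest look-alikes are at least 92 mm away, so the present jaw direction clears them.

```bash
python3 -m handwheel '[[[-26,-19.8,0],[0,0,0]],[[0,0,-30],[0,0,0]],[[0,0,-30],[0,0,0]],[[0,0,-30],[0,0,0]],[[0,0,-10],[0,0,0]],[[0,0,0],[0,0,0]],[[0,0,0],[0,0,0]],[[0,0,0],[0,0,0]]]' 75
python3 - <<'E'
from h import *
st=manip.read_state()
c=cam('scene'); save('s6.png',np.clip(c['frame'][190:310,165:325].astype(float)*1.5,0,255).astype(np.uint8),5)
v,u=np.mgrid[0:480,0:640]; P=c['p']+ray(c,np.c_[u.ravel(),v.ravel()])*c['z_map'].reshape(-1,1)
Rt=R.from_euler('xyz',st['orientation']).as_matrix(); L=(P-st['position'])@Rt
for s in(1,-1):
    for z0 in range(-80,10,10):
        k=(L[:,2]>z0)&(L[:,2]<=z0+10)&(abs(L[:,0])<25)&(s*L[:,1]>25)&(s*L[:,1]<60)
        if k.sum()>3: print(s,z0,k.sum(),np.percentile(L[k,0],[3,50,97]).round(1),np.percentile(L[k,1],[3,50,97]).round(1))
E
```

```text
t: 10.5
position: [435.2, -148.7, 68.6]
orientation: [3.142, 0.003, 2.633]
wrist_force: [0.3, -0.4, 0.0]
opening: 75.2
1 -80 16 [-13.1 -10.7   9. ] [36.9 46.1 54.6]
1 -70 16 [-11.6  -8.2  -4.1] [39.  45.8 52.4]
1 -60 24 [-12.1  -6.9   0. ] [39.3 45.6 52.8]
1 -50 20 [-10.9  -7.9   2.4] [39.3 45.3 51.8]
1 -40 4 [-10.8 -10.3  -5.1] [38.9 42.9 45. ]
-1 -80 16 [-12.4  -9.7  -2.4] [-56.3 -41.6 -35.7]
-1 -70 23 [-12.5  -7.5   5.3] [-48.  -36.7 -34.7]
-1 -60 31 [-12.1  -7.1   9.1] [-47.3 -36.8 -35.5]
-1 -50 27 [-12.5  -5.8   9.8] [-48.5 -37.2 -35.3]
-1 -40 11 [-10.4  -0.9   8. ] [-41.5 -36.7 -35.6]
```

View pics/s6.png

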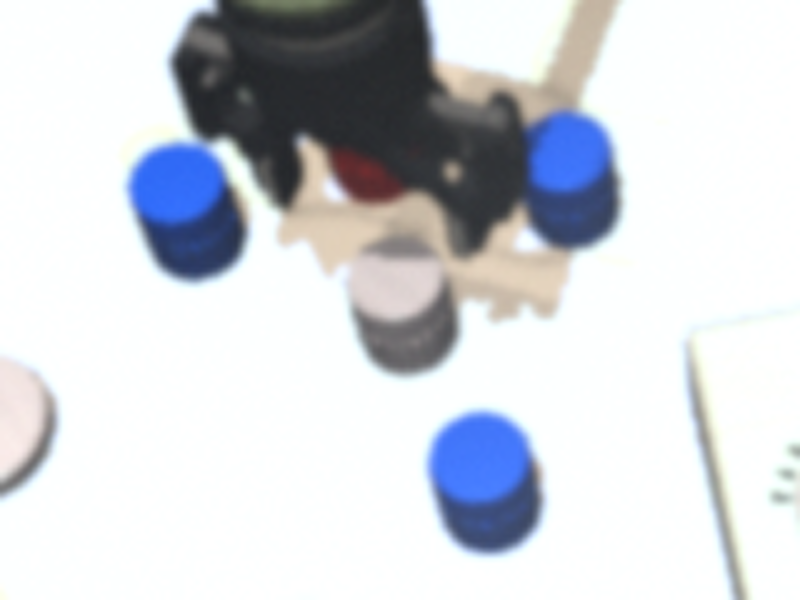

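The fingers straddle the cap, with tips still at z≈104. The red and blue look-alikes are clear of them on the ground. Lower in stages.

```bash
python3 -m handwheel '[[[0,0,-25],[0,0,0]],[[0,0,-20],[0,0,0]],[[0,0,-15],[0,0,0]],[[0,0,0],[0,0,0]],[[0,0,0],[0,0,0]]]'
python3 -m handwheel '[[[0,0,-8],[0,0,0]],[[0,0,-8],[0,0,0]],[[0,0,0],[0,0,0]],[[0,0,0],[0,0,0]]]'
python3 -m handwheel '[[[0,0,0],[0,0,0]],[[0,0,0],[0,0,0]],[[0,0,0],[0,0,0]],[[0,0,0],[0,0,0]],[[0,0,0],[0,0,0]],[[0,0,0],[0,0,0]]]' 20
python3 - <<'E'
from h import *
st=manip.read_state();print(st['torque'])
c=cam('scene'); save('s7.png',np.clip(c['frame'][190:310,165:325].astype(float)*1.5,0,255).astype(np.uint8),5)
E
```

```text
t: 10.97
position: [433.9, -148.7, 7.7]
orientation: [3.142, 0.001, 2.632]
wrist_force: [0.2, 0.7, -0.0]
opening: 75.4
t: 11.3
position: [433.1, -148.3, -9.2]
orientation: [3.142, -0.0, 2.632]
wrist_force: [0.3, 0.1, 0.4]
opening: 74.8
t: 11.8
position: [433.9, -148.8, -8.5]
orientation: [-3.142, 0.001, 2.632]
wrist_force: [-0.1, 0.8, 4.7]
opening: 42.7
[-0.00893185  0.10576145  0.01673294]
```

View pics/s7.png

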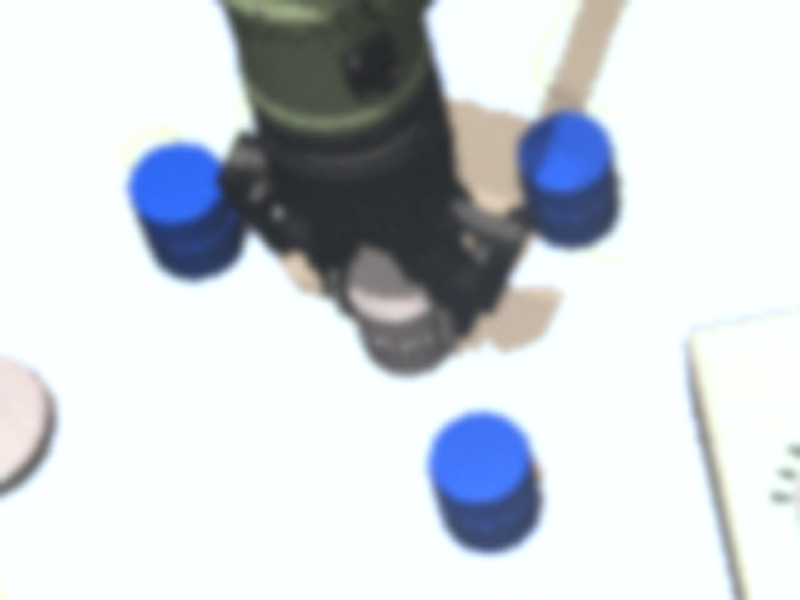

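Gripped, at an opening of 42.7. The mouth is at 0 when the reported z is about -9, so mouth ≈ reported + 9. Lift, then carry to the stud.

```bash
python3 -m handwheel '[[[0,0,15],[0,0,0]],[[0,0,30],[0,0,0]],[[0,0,33],[0,0,0]],[[0,0,33],[0,0,0]],[[0,0,33],[0,0,0]],[[0,0,33],[0,0,0]],[[0,0,33],[0,0,0]],[[0,0,0],[0,0,0]]]'
python3 -m handwheel '[[[7,15.6,0],[0,0,0]],[[13,29,0],[0,0,0]],[[13,29,0],[0,0,0]],[[13,29,0],[0,0,0]],[[13,29,0],[0,0,0]],[[13,29,0],[0,0,0]],[[13,29,0],[0,0,0]],[[13,29,0],[0,0,0]],[[13,29,0],[0,0,0]],[[13,29,0],[0,0,0]],[[13,29,0],[0,0,0]],[[13,29,0],[0,0,0]],[[6,18,0],[0,0,0]],[[0,0,0],[0,0,0]],[[0,0,0],[0,0,0]],[[0,0,0],[0,0,0]]]'
python3 - <<'E'
from h import *
st=manip.read_state();print(st['position'],st['wrist_force'])
for n in('scene','top'):
    c=cam(n); np.savez(n+'8.npz',**c);u,v=proj(c,[[589,204,190]])[0].astype(int); save('s8'+n+'.png',np.clip(c['frame'][v-55:v+55,u-75:u+75].astype(float)*1.6,0,255).astype(np.uint8),5); print(n,u,v)
E
```

```text
t: 12.52
position: [437.4, -150.6, 207.9]
orientation: [-3.142, 0.014, 2.632]
wrist_force: [0.8, -1.1, 0.0]
opening: 42.8
t: 13.85
position: [588.3, 203.6, 199.5]
orientation: [-3.139, -0.002, 2.632]
wrist_force: [-1.1, 0.1, -1.2]
opening: 43.0
[588.32864532 203.55563044 199.52695261] [-1.13552928  0.11677241 -1.23154935]
scene 430 244
top 227 201
```

View pics/s8scene.png

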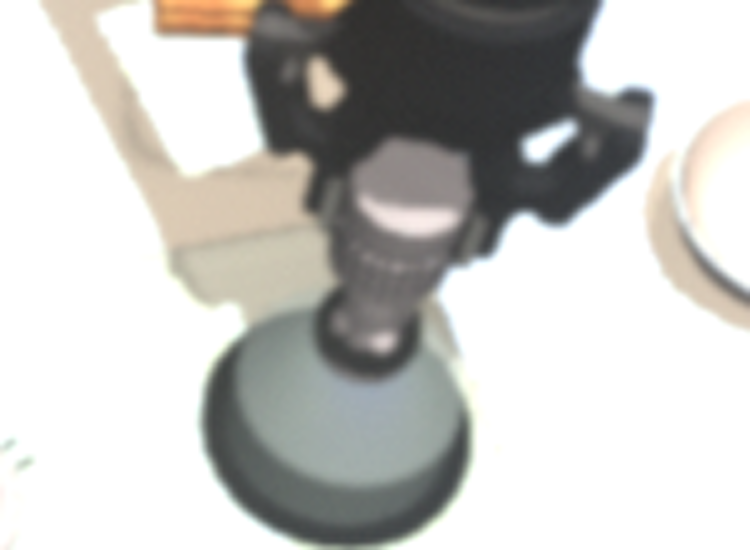

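View pics/s8top.png

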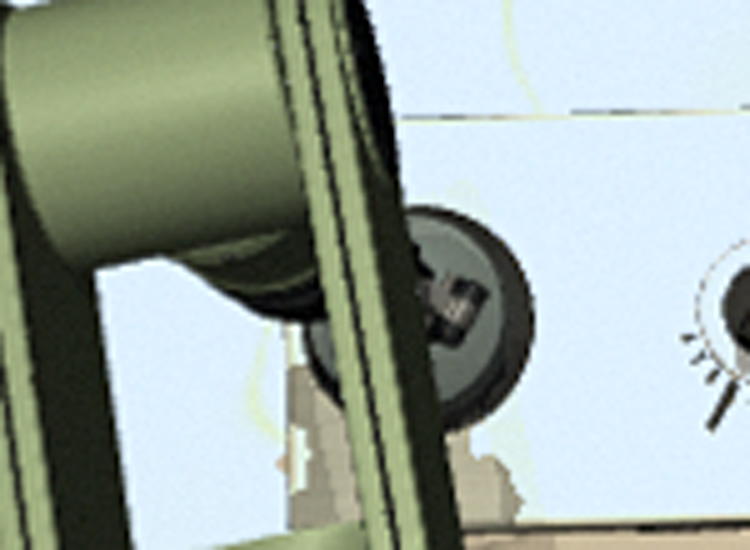

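```bash
python3 - <<'E'
import numpy as np
from h import *
def PP(c):
    v,u=np.mgrid[0:480,0:640]; uv=np.c_[u.ravel(),v.ravel()].astype(float); return uv,c['p']+ray(c,uv)*c['z_map'].reshape(-1,1)
c=dict(np.load('scene8.npz')); uv,P=PP(c); st=manip.read_state(); p=st['position']
k=(np.hypot(P[:,0]-p[0]-3,P[:,1]-p[1])<26)&(P[:,2]>253)&(P[:,2]<275)
col=c['frame'].reshape(-1,3).sum(1)>110
kk=k&col
print('capz',np.median(P[kk,2]),kk.sum(),k.sum())
pl=plane(c,uv[kk],np.median(P[kk,2]))[:,:2].astype(np.float32)
h=cv2.convexHull(pl); print('cap top',cv2.minEnclosingCircle(pl),cv2.minAreaRect(pl),pl.mean(0),'tcp',p)
for n in('scene','top'):
    c=dict(np.load(n+'0.npz')); uv,P=PP(c)
    # seal: dark disc at z~157
    g=c['frame'].reshape(-1,3).sum(1)
    ctr=np.array([594,203.]) if n=='scene' else np.array([586,204.5])
    q=plane(c,uv,157)[:,:2]; r=np.hypot(*(q-ctr).T)
    m=((r<30)&(P[:,2]>150)&(P[:,2]<164))
    m2=(r<32)&(P[:,2]>150)
    (x,y),rr=cv2.minEnclosingCircle(q[m].astype(np.float32))
    print(n,'seal ring pts',m.sum(),(round(x,1),round(y,1),round(rr,1)), 'rect',cv2.minAreaRect(q[m].astype(np.float32)))
    tip=(np.hypot(*(plane(c,uv,178)[:,:2]-ctr).T)<20)&(P[:,2]>173.5)
    qq=plane(c,uv[tip],178)[:,:2]; print('tip',tip.sum(),qq.mean(0),cv2.minAreaRect(qq.astype(np.float32)))
    # carafe at box top
    for zz in(70,):
        qz=P; mm=(P[:,2]>72)&(P[:,2]<200)&(np.hypot(P[:,0]-ctr[0],P[:,1]-ctr[1])<60)
        print('carafe', cv2.minEnclosingCircle(P[mm][:,:2].astype(np.float32)))
E
```

```text
capz 259.78581911787865 441 441
cap top ((593.9680786132812, 201.86830139160156), 25.45160484313965) ((592.7348022460938, 201.15127563476562), (48.93937683105469, 41.54484176635742), 78.34928894042969) [593.5392 202.6938] tcp [588.6855741  203.01298884 200.29213693]
scene seal ring pts 169 (590.8, 204.5, 21.6) rect ((591.21240234375, 203.4407501220703), (40.311805725097656, 40.58195495605469), 70.92669677734375)
tip 74 [591.84737401 203.18614048] ((591.8382568359375, 202.533203125), (19.691801071166992, 19.77637481689453), 23.81271743774414)
carafe ((594.3964233398438, 202.85360717773438), 59.75611114501953)
top seal ring pts 145 (586.5, 205.2, 20.8) rect ((586.9155883789062, 205.48614501953125), (40.032752990722656, 40.34515380859375), 89.77185821533203)
tip 59 [585.77076954 204.47443691] ((585.2101440429688, 203.39285278320312), (23.03122901916504, 17.965234756469727), 70.70872497558594)
carafe ((585.8347778320312, 204.7609405517578), 59.817989349365234)
```

The seal centre averages (588.9, 204.7) over both views, so the cap is within about 1 mm. Descend, starting with a small y correction.

```bash
python3 -m handwheel '[[[0,0.5,-10],[0,0,0]],[[0,0,-12],[0,0,0]],[[0,0,-10],[0,0,0]],[[0,0,-5],[0,0,0]],[[0,0,0],[0,0,0]],[[0,0,0],[0,0,0]]]'
python3 -m handwheel '[[[0,0,-2],[0,0,0]],[[0,0,-2],[0,0,0]],[[0,0,-2],[0,0,0]],[[0,0,0],[0,0,0]]]'
```

```text
t: 14.45
position: [588.7, 204.5, 162.9]
orientation: [-3.14, -0.001, 2.632]
wrist_force: [0.1, -0.2, -0.4]
opening: 43.1
t: 14.78
position: [588.9, 204.9, 158.1]
orientation: [-3.141, -0.001, 2.632]
wrist_force: [-1.6, 0.8, 0.2]
opening: 42.9
```

```bash
for i in 1 2; do python3 -m handwheel '[[[0,0,-2],[0,0,0]],[[0,0,0],[0,0,0]]]'; done; python3 -m handwheel '[[[0,0,-1],[0,0,0]],[[0,0,0],[0,0,0]]]';  python3 -m handwheel '[[[0,0,-1],[0,0,0]],[[0,0,0],[0,0,0]]]'
```

```text
t: 14.95
position: [589.4, 205.0, 157.4]
orientation: [3.141, 0.001, 2.632]
wrist_force: [-2.3, -0.1, 5.1]
opening: 43.2
t: 15.12
position: [589.9, 205.1, 155.9]
orientation: [3.14, 0.002, 2.632]
wrist_force: [-1.7, 0.4, 5.5]
opening: 42.6
t: 15.28
position: [590.1, 205.1, 155.0]
orientation: [3.14, 0.002, 2.632]
wrist_force: [-2.9, -0.2, 5.7]
opening: 42.9
t: 15.45
position: [589.9, 205.0, 153.3]
orientation: [3.14, 0.002, 2.632]
wrist_force: [-1.8, -0.1, 2.6]
opening: 43.0
```

```bash
for i in 1 2 3; do python3 -m handwheel '[[[0,0,-1],[0,0,0]],[[0,0,0],[0,0,0]]]' | sed -n '2p;4p'; done; for i in 1 2 3 4; do python3 -m handwheel '[[[0,0,-1.5],[0,0,0]],[[0,0,0],[0,0,0]]]'| sed -n '2p;4,5p'; done
```

```text
position: [589.0, 204.8, 150.3]
wrist_force: [0.4, 0.3, -3.7]
position: [588.5, 204.7, 147.9]
wrist_force: [0.4, 1.4, -5.5]
position: [588.6, 204.7, 147.8]
wrist_force: [-0.5, 1.3, -5.0]
position: [588.8, 204.7, 147.6]
wrist_force: [-3.7, -0.2, -0.6]
opening: 42.8
position: [589.5, 204.7, 146.9]
wrist_force: [-3.1, 0.3, 4.6]
opening: 42.6
position: [589.9, 204.8, 145.7]
wrist_force: [-3.4, 0.0, 6.3]
opening: 42.8
position: [590.0, 204.8, 144.7]
wrist_force: [-3.1, -0.3, 8.0]
opening: 42.7
```

The click is clear: the force swung from +5.7 to -5.5 N. The seal is now being squeezed, so keep pressing.

```bash
for i in 1 2 3 4; do python3 -m handwheel '[[[0,0,-1.5],[0,0,0]],[[0,0,0],[0,0,0]]]'| sed -n '2p;4,5p'; done
```

```text
position: [590.1, 204.8, 144.5]
wrist_force: [-6.6, -1.0, 11.8]
opening: 43.0
position: [590.2, 204.8, 144.4]
wrist_force: [-8.3, -1.7, 16.3]
opening: 42.9
position: [590.3, 204.8, 144.3]
wrist_force: [-11.1, -2.4, 22.1]
opening: 42.7
position: [590.4, 204.7, 144.2]
wrist_force: [-13.2, -3.4, 28.1]
opening: 42.6
```

The hard stop is reached: 144.4 doesn't change from 12 to 28 N, 13 mm below the first ball contact, as expected. I'll ease the side load slightly, hold, and check the picture.

```bash
python3 -m handwheel '[[[-1.5,-0.5,1],[0,0,0]],[[0,0,0],[0,0,0]],[[0,0,0],[0,0,0]],[[0,0,0],[0,0,0]],[[0,0,0],[0,0,0]],[[0,0,0],[0,0,0]]]'
python3 - <<'E'
from h import *
c=cam('scene'); save('s9.png',c['frame']); save('s9c.png',np.clip(c['frame'][190:310,320:480].astype(float)*1.6,0,255).astype(np.uint8),5)
E
```

```text
t: 17.78
position: [590.3, 204.8, 144.4]
orientation: [3.137, 0.006, 2.632]
wrist_force: [-7.9, -0.3, 20.5]
opening: 42.8
```

View pics/s9.png

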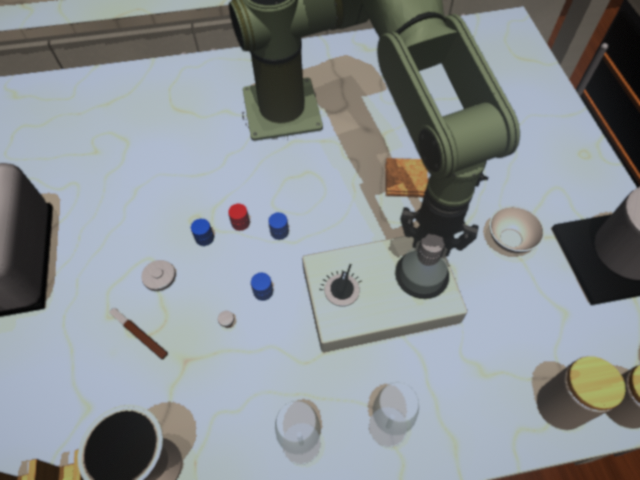

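View pics/s9c.png

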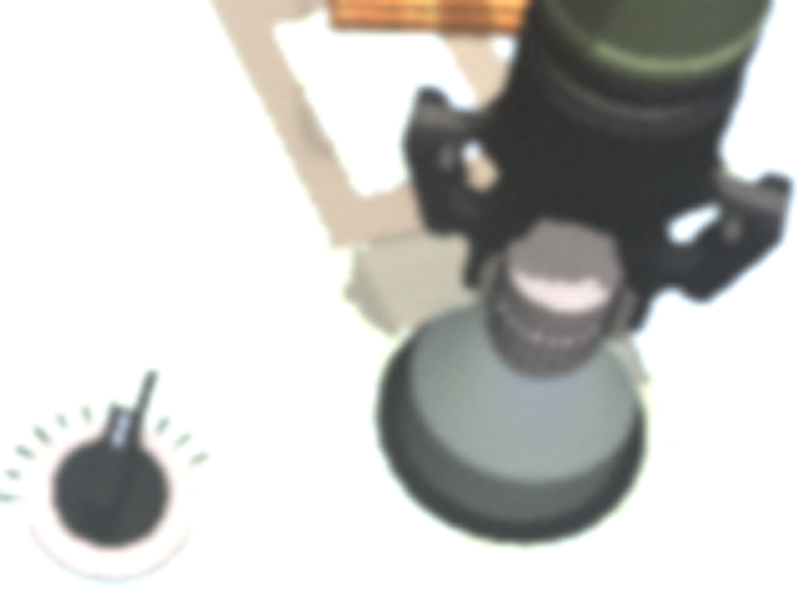

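The cap sits down over the seal at (430,245), the dial still points at the long tick, and everything else is where it was. The arm holds 20 N down at the stop, so I'm handing in.

```bash
python3 -c "
from h import *
s=manip.read_state();print(s['t'],s['position'],s['wrist_force'],s['opening']);print(manip.finish_job())"
```

```text
17.8333 [590.26310059 204.75814884 144.3297602 ] [-8.38046652 -0.69011409 21.49682198] 42.82921356118023
the job is handed in; nothing more can be done
None
```

I turned the dial to the long tick, then picked up the steel cap and pressed it over the stud past the click to the seal's hard stop. I handed in at 17.8 s, still gripping the cap and pressing at about 21 N.

**Last checks**
- **Dial:** after I let go, the bar lay within about 0.4° of the long tick in both camera views. The last picture shows it unchanged.
- **Click:** the push on the balls peaked at about 5.7 N, below the 8–10 N stated, then swung to about -5.5 N.
- **Seal:** it squeezed about 3.5–4 mm. The cap then stayed at about 144.4 mm (reported) as the force went from 12 to 28 N, which is about 13 mm below first ball contact, as the sizes given require.
- **Other things:** the look-alikes, lid, plug, opener and bowl look unmoved in the last picture.

**What disagreed**
- **Fingertip height:** the real tips stand about 25 mm above the reported TCP. My first attempt at the dial therefore closed above the bar without moving it. I found the offset by pressing lightly on the bar top, at up to 18 N.
- **Cameras:** the two views differed by about 6 mm in x, so I used their mean, which the dial grip agreed with.
- **Gripper opening:** it reads about 1.3 mm low.
- **Side force:** about 8 N of sideways load stayed on the cap while pressing.

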